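# Load the jig and hold a stool leg ready over its mortise

## Task

First slide the tray with the mortised block fully home into the assembly jig, up against its back stop, with the block still in place on the tray. Then lift the stool leg out of its rest, carry it over the fence, and hold it upright with its tenon lined up about a centimetre above the mortise, ready for glue to be brushed on: the leg must never touch the fence or the block, and the other things on the bench stay where they are. Finish while still holding the leg there, still and not touching anything else.

Things in the scene. Friction and masses are not known exactly. Their poses are not given: they have to be found in the camera images.
- tray_grip (a point): Centre of the tray's red upright bar handle, 50 mm above the bench. The handle is 16 mm thick along the tray's x, 60 wide along y, and reaches from 10 to 76 mm above the bench. x points from the handle to the tray's leading edge, 178 mm ahead of this point (rear edge 22 mm behind). 67 mm are free between the handle and the nearest cleat
- jig_home (a point): Where the tray's handle centre lies when the tray is fully home in the jig, against the back stop; its axes are those the tray then has (x is the direction of sliding in). The jig's rails begin 12 mm behind this point (-x), flared guides about 55 mm behind it; the back stop's face is 178 mm ahead
- mortise (a point): Centre of the mouth of the mortise in the block's top, 55 mm above the bench; z up. The mortise is a slot 28 mm along its x by 16 mm along its y, 30 deep. x lies along the tray's x, and this point is 128 mm ahead of the tray's handle centre
- leg_center (a point): Centre of the reddish stool leg standing tenon down in its rest: 150 mm tall in all, z up along it. Its upper 60 mm is 34 mm square, sides along x and y (the place to grip: its middle is 45 mm above this point); below that a turned waist, then a 36 mm square section from -50 to -15 mm, then the tenon. 0.10 to 0.19 kg
- leg_tip (a point): Middle of the lower end of the leg's pale tenon, 75 mm below the leg's centre. Tenon 24 mm along its x, 12 mm along its y, 25 long. Same axes as the leg; a half turn makes no difference
- rest: Fixed plywood rest, 90 x 90 x 40 mm, origin at the centre of its underside. The leg's shoulder stands on its top, the tenon hangs in a through slot 32 x 20 mm; lift straight up at least 30 mm to free it
- fence_top (a point): Middle of the top edge of the fixed bench fence between leg and jig: a pale upright plank, 340 mm long along its x, 20 thick along y, 80 high (this point is 80 mm above the bench)
- tray: The loose plywood tray, 200 x 110 mm, 10 thick, lying on the bench, with a red bar handle and four dark cleats 22 mm high that keep the block on it. Origin at the middle of its underside, 78 mm ahead of the handle centre (x). Tray with block 0.4 to 0.7 kg
- jig: The fixed jig: two plywood rails with green lips, 22 mm high, 166 mm over their outsides, and a green back stop 30 mm high. The channel is 116 mm wide (3 mm play each side of the tray); the tray's edges pass under the lips, 15 mm above the bench and 92 apart. Origin on the bench, 78 mm ahead (x) of the handle's home point
- block: Pale wooden mortised block, 80 x 60 x 45 mm, loose on the tray's floor between the cleats (1.5 mm play); origin at the middle of its underside
- leg: The same leg; origin at the tenon's lower end
- fence: The same fence; origin at the middle of its underside
- glue: White glue bottle with red collar, 56 mm across, 165 mm tall. A bystander: leave it where it is. Origin at the middle of its underside.
- tin: Upright metal tin, 68 mm across, 100 mm tall. A bystander: leave it where it is. Origin at the middle of its underside.
- screws: Red box of screws, 70 x 110 x 45 mm. A bystander: leave it where it is. Origin at the middle of its underside.
- tape: Flat-lying yellow ring of tape, 90 mm across, 25 mm tall. A bystander: leave it where it is. Origin at the middle of its underside.
- mallet: Wooden mallet lying down, head 60 x 120 x 60, handle 26 thick, 240 mm long overall. A bystander: leave it where it is.
- driver: Screwdriver lying on the bench, about 200 mm long. A bystander: leave it where it is.
- offcut: Pale wooden offcut, 110 x 50 x 25 mm. A bystander: leave it where it is. Origin at the middle of its underside.
Things that resemble listed ones, but are neither listed nor needed, are in the scene too. What is shaped like the leg but blue is not meant. Leave any turquoise look-alike of the block alone.

How it is judged:
On the way, in this order (a step that is already met when the one before it is completed fails the run):
1. the tray is fully home in the jig with the block in place on it, before the leg is lifted (x of tray_grip in the frame of jig_home between -0.006 and 0.006 m and y of tray_grip in the frame of jig_home between -0.007 and 0.007 m and z of tray_grip in the frame of jig_home between -0.005 and 0.005 m and angle between the x axis of tray_grip and the x axis of jig_home, either way round below 0.06 rad and x of mortise in the frame of tray_grip between 0.121 and 0.135 m and y of mortise in the frame of tray_grip between -0.007 and 0.007 m and z of mortise in the frame of tray_grip between 0 and 0.01 m and distance of leg_center from where it was at the start of the episode below 0.02 m), for 0.2 s.
2. the leg passes above the fence (y of leg_tip in the frame of fence_top between -0.05 and 0.05 m and x of leg_tip in the frame of fence_top between -0.17 and 0.17 m and z of leg_tip in the frame of fence_top above 0 m).
At the end, for the whole second after the job is handed in: The tray is home in the jig within 6 mm with the block in place on it; the leg is gripped, upright within 5 degrees, its tenon end 3 to 20 mm above the mortise's mouth, within 6 mm of its centre and within 8 degrees of its direction, still, and touching nothing but the gripper (x of tray_grip in the frame of jig_home between -0.006 and 0.006 m and y of tray_grip in the frame of jig_home between -0.007 and 0.007 m and z of tray_grip in the frame of jig_home between -0.005 and 0.005 m and angle between the x axis of tray_grip and the x axis of jig_home, either way round below 0.06 rad and x of mortise in the frame of tray_grip between 0.121 and 0.135 m and y of mortise in the frame of tray_grip between -0.007 and 0.007 m and z of mortise in the frame of tray_grip between 0 and 0.01 m and z of leg_tip in the frame of mortise between 0.003 and 0.02 m and horizontal distance between leg_tip and mortise below 0.006 m and angle between the x axis of leg_tip and the x axis of mortise, either way round below 0.14 rad and angle between leg_tip's own z axis and vertical below 0.09 rad and contact force between leg and the fingers above 1 N and contact force between leg and block below 0.1 N and linear speed of leg below 0.02 m/s and contact force between leg and tray below 0.1 N and contact force between leg and jig below 0.1 N and contact force between leg and fence below 0.1 N and contact force between leg and rest below 0.1 N); the arm keeps its last pose, push and grip.
It fails at once if the leg touches the fence (contact force between leg and fence above 0.5 N).
It fails at once if the leg touches the block (contact force between leg and block above 0.5 N).
It fails at once if a bystander is disturbed (over 20 mm) (distance of any of glue, tin, screws, tape, mallet, driver, offcut from where it was at the start of the episode above 0.02 m).
It also fails if it takes over 70 s, if anything falls off the work surface, if the arm or the gripper's body presses on something with over 40 N, if the wrist force passes 120 N, or if a joint passes its speed limit or range.

## Robot

A 7-joint arm with a two-finger parallel gripper is mounted at the origin on the work surface. World frame = base frame: x ahead of the robot, y to its left, z up, the work surface at z = 0. Lengths are in m, angles in rad, forces in N, time in s.
With the tool pointing down it reaches from about 0.425 to 0.925 m from the base axis. Payload 6.8 kg.
Tool frame: the origin (TCP) lies on the front face of the gripper's body, between the roots of the fingers; the fingertips stand 73 mm ahead of it and the grasp point (between the pads) lies 54 mm ahead of it (env.nose_length is the distance from the TCP to the fingertips, in m); z points along the fingers, y is the direction in which the jaws open and shut (so a half turn about z gives the same grasp; the last joint's range is limited). The gripper opens to 85 mm and grips with 20 to 120 N. Pads are 22 mm wide; open, the fingers measure 114 mm over their backs; the gripper's body (76 mm by 85 mm) begins 54 mm behind the grasp point. The pads swing forward as they close: fully open they stand 13 mm farther back than shut.
Start: joints at [1.104, 0.477, 0.022, 1.555, -0.011, 1.109, -0.083], TCP at [0.237, -0.632, 0.304] pointing down, gripper open.
Joint ranges: [-2.96, 2.96], [-0.34, 2.1], [-1.41, 1.46], [0.24, 2.44], [-1.37, 4.51], [0.17, 1.92], [-2.96, 2.96]. Speed limits (rad/s): [2.39, 2.39, 3.14, 3.14, 3.14, 3.14, 3.14].

## Interface

Orientations are given as a unit quaternion [w, x, y, z].
In Python, from cell import env, kin, camera, calibration, job gives the robot as it stands. The module is installed in compiled form; this text tells all that it offers. Calls block until the motion is done:
- env.reach(position, orientation): joint-space move of the TCP to a pose.
- env.movel(position, velocity=0.15, rot=None, stop_force=None): straight line of the TCP; rot=None keeps the orientation; velocity is the mean speed in m/s. With stop_force (N) it stops when the force on the tool has changed by that much, and returns True; else False.
- env.goto_joints(angles): joint-space move.
- env.grip(opening, f_grip=None): finger opening in m; f_grip is the grip in N (None keeps the last); returns when the fingers have stopped.
- env.dwell(seconds).
- kin.inverse_kinematics(position, orientation): joint angles nearest the present ones, or None.
- env.get_state(): the state.
- camera(name): name is "scene" or "side" or "wrist"; returns (picture, depth): 480x640x3 uint8, blue, green, red; 480x640 float32, m along the optical axis (not along the pixel's ray), 0 where there is no reading.
- calibration(name): a dict with "fx", "fy", "cx", "cy" (pixels), "k1" (the pictures are not rectified: a ray, as slopes to the right and down, at radius r is drawn at 1 + k1 r^2 times it, then the intrinsics apply), "rvec" (rotation vector, rad) and "tvec" (3), from world to camera coordinates, as OpenCV has them. Camera axes: x right, y down, z forward; pixel columns grow to the right and rows downward; lengths in m; the calibration is good to about 2 mm. A picture is of the moment at which its call begins: read the wrist's pose just before it. calibration takes no time and is no camera call; for the wrist camera it gives the pose at the moment of the call.
A pose or a line that the arm cannot do raises env.PlanningError and nothing moves.
- job.job_done(): hands the job in, once; it reports no verdict.
The state is a dict: "time": time; "qpos": joint angles; "joint_velocities": joint speeds; "joint_torque": joint torques, N m; "tcp_pos": TCP position; "orientation": TCP orientation; "force": force on the tool from outside, world axes, zero at the start; "torque": the same for the moment, N m; "opening": finger opening in m.
Only numpy, scipy, OpenCV 4.12 (cv2) and the standard library are available. Lean on these libraries where they do the work, as an engineer would, in place of code of your own. Each camera call takes 0.05 s, during which the arm holds its last target. There are 200 camera calls.

## Working session

There is one attempt and no reset: what is moved stays moved. The work goes in short steps, each a Python script; the robot and the scene stay as the last script left them, time stands still between calls to the robot, and variables do not carry over. Pictures are saved under pics/ and viewed, about 8 in all and at most 12, crops included, and the job is handed in when it is done.

```bash
mkdir -p pics
cat > h.py <<'E'
import numpy as np, cv2
from cell import env, kin, camera, calibration, job
def cal(n):
    c=calibration(n); R=cv2.Rodrigues(np.array(c["rvec"],float))[0]
    K=np.array([[c["fx"],0,c["cx"]],[0,c["fy"],c["cy"]],[0,0,1]]); D=np.array([c["k1"],0,0,0,0],float)
    return K,D,R,np.array(c["tvec"],float).ravel()
def cloud(C,d):
    K,D,R,t=C; v,u=np.mgrid[0:480,0:640]
    p=cv2.undistortPoints(np.stack([u,v],-1).reshape(-1,1,2).astype(float),K,D).reshape(480,640,2)
    P=np.dstack([p*d[...,None],d])
    return (P-t)@R
def ray(C,uv,z):
    K,D,R,t=C; p=cv2.undistortPoints(np.array(uv,float).reshape(-1,1,2),K,D).reshape(-1,2)
    d=np.c_[p,np.ones(len(p))]@R; o=-R.T@t
    return o+d*((z-o[2])/d[:,2])[:,None]
def proj(C,P):
    K,D,R,t=C
    return cv2.projectPoints(np.array(P,float).reshape(-1,1,3),R,t,K,D)[0].reshape(-1,2)
E
python3 - <<'E'
from h import *
for n in("scene","side"):
    C=cal(n); im,d=camera(n); cv2.imwrite(f"pics/{n}0.png",im); np.savez(f"{n}0.npz",im=im,d=d)
    print(n,-C[2].T@C[3],C[0][0,0],(d>0).mean())
E
```

```text
scene [ 1.44277788 -0.49733048  0.98419899] 540.8977837286504 0.9844075520833333
side [-0.0432955   0.87472687  0.80636315] 534.0562518197464 0.9959602864583333
```

View pics/scene0.png

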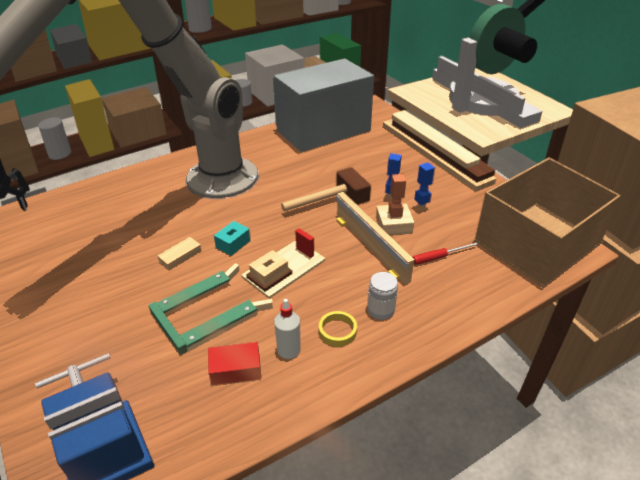

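View pics/side0.png

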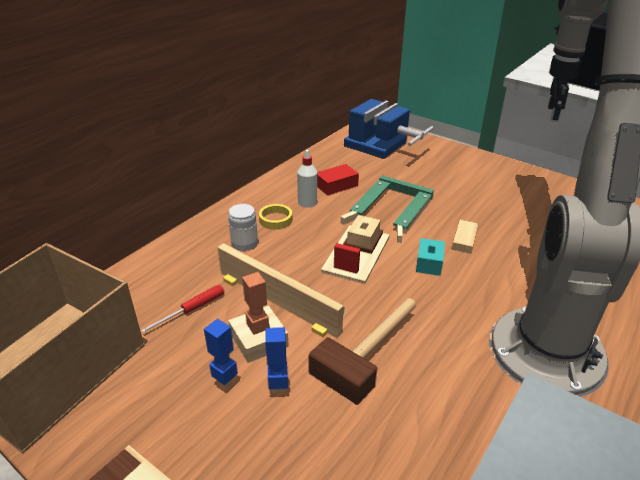

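The scene picture shows these, in pixels:
- Tray with red handle at (305,243) and pale block at (268,264).
- Green jig at (205,305), open towards the tray.
- Reddish leg in its rest at (397,200). The look-alikes are blue, at (393,172) and (425,185), and are not meant.
- Turquoise block at (232,238), a decoy.
- Fence from (340,200) to (410,268).

Next I confirm with an enlarged crop and measure from depth.

Run:
```python
from h import *
V=[]
for n in("scene","side"):
    f=np.load(n+"0.npz"); im=f["im"]; C=cal(n); P=cloud(C,f["d"]); hsv=cv2.cvtColor(im,cv2.COLOR_BGR2HSV)
    V.append((P.reshape(-1,3),im.reshape(-1,3),hsv.reshape(-1,3)))
    ok=(f["d"]>0)
    H,S,Vv=[hsv[...,i].astype(int) for i in range(3)]
    X,Y,Z=P[...,0],P[...,1],P[...,2]
    def box(m,name,px):
        u0,v0,u1,v1=px; k=np.zeros_like(m); k[v0:v1,u0:u1]=1; m=m&k&ok
        q=P[m]
        if len(q)<8: print(n,name,len(q));return
        (c,s,a)=cv2.minAreaRect(q[:,:2].astype(np.float32))
        print(n,name,len(q),np.round(c,4),np.round(s,4),round(a,1),"z",np.round(np.percentile(q[:,2],[2,50,98]),4))
    sc=n=="scene"
    red=((H<8)|(H>172))&(S>150)
    box(red&(Z>.03),"handle",(285,220,325,262) if sc else (325,235,370,280))
    box(red&(Z>.071),"handletop",(285,220,325,262) if sc else (325,235,370,280))
    box((Z>.045)&(Z<.065)&~red,"block",(240,240,300,290) if sc else (335,205,390,260))
    box((Z>.073)&(Z<.09),"fence",(330,185,418,282) if sc else (212,240,350,335))
    box((Z>.155)&(Z<.18),"legtop",(385,165,412,225) if sc else (238,265,272,335))
    box((Z>.03)&(Z<.05),"rest",(370,198,415,236) if sc else (225,300,295,362))
    grn=(H>50)&(H<85)&(S>60)
    box(grn&(Z>.012),"jig",(140,255,280,360) if sc else (340,165,440,240))
# orthophoto 1 px=1mm x 0.35..0.95, region
for (P,im,_),n in zip(V,("scene","side")):
    print(n,P[P[:,2]>.01].shape)
a=cv2.resize(np.load("scene0.npz")["im"][150:360,140:440],None,fx=2.6,fy=2.6,interpolation=cv2.INTER_CUBIC)
cv2.imwrite("pics/crop1.png",a)
```

```text
scene handle 303 [0.4793 0.0358] [0.063  0.0201] 15.3 z [0.0323 0.0611 0.0778]
scene handletop 96 [0.478  0.0365] [0.061  0.0172] 14.4 z [0.0716 0.0755 0.0786]
scene block 583 [ 0.5102 -0.0853] [0.0677 0.0842] 12.1 z [0.0462 0.054  0.0587]
scene fence 844 [0.5461 0.2678] [0.1403 0.3425] 88.4 z [0.0734 0.079  0.0843]
scene legtop 129 [0.4997 0.325 ] [0.0349 0.041 ] 63.2 z [0.1554 0.1646 0.1679]
scene rest 558 [0.5136 0.2961] [0.1342 0.1491] 62.8 z [0.031  0.0395 0.0474]
scene jig 2126 [ 0.535  -0.2828] [0.1711 0.212 ] 6.3 z [0.0179 0.023  0.0318]
side handle 477 [0.4762 0.0414] [0.0616 0.022 ] 12.6 z [0.0318 0.0591 0.0778]
side handletop 138 [0.4765 0.0412] [0.0612 0.0211] 18.1 z [0.0713 0.0749 0.0782]
side block 515 [ 0.4975 -0.0431] [0.0621 0.1713] 13.5 z [0.046  0.0543 0.058 ]
side fence 1449 [0.5225 0.2174] [0.3004 0.2508] 37.7 z [0.0735 0.0789 0.0832]
side legtop 288 [0.4981 0.3291] [0.0344 0.0393] 64.1 z [0.156  0.1645 0.168 ]
side rest 980 [0.4886 0.3021] [0.147  0.0957] 67.5 z [0.0314 0.0405 0.0475]
side jig 1308 [ 0.4938 -0.2612] [0.2406 0.2636] 6.2 z [0.0148 0.0232 0.0319]
scene (101285, 3)
side (136306, 3)
```

View pics/crop1.png

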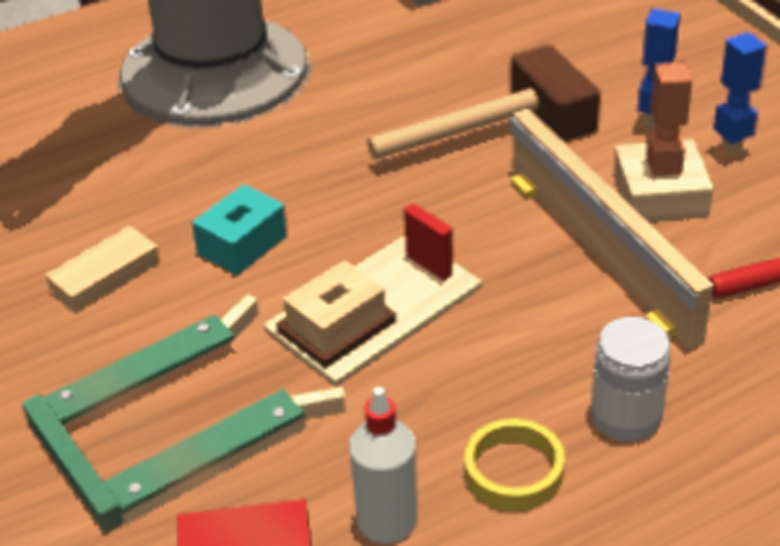

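The crop confirms the targets: the only reddish leg is in the pale rest at crop (665,120), the wooden block is on the tray, and the turquoise block and blue legs are decoys. Now I take closer views with the wrist camera for precision.

Run:
```python
from h import *
q=[0,1,0,0]
s=env.get_state(); print(s["orientation"])
p=s["tcp_pos"]; env.movel([p[0],p[1],.45],.25)
for i,(x,y) in enumerate([(.5,-.17),(.5,.27)]):
    for z in(.45,.40,.36):
        try: env.reach([x,y,z],q);break
        except env.PlanningError as e: print(z,e)
    env.dwell(.3); C=cal("wrist"); im,d=camera("wrist"); cv2.imwrite(f"pics/w{i}.png",im)
    np.savez(f"w{i}.npz",im=im,d=d,K=C[0],D=C[1],R=C[2],t=C[3])
    print(z,-C[2].T@C[3],C[2].T[:,2],env.get_state()["time"])
```

```text
[-8.03661195e-04  9.83947524e-01  1.78456122e-01 -1.93755366e-04]
0.45 [ 0.5786595  -0.17025225  0.52051718] [-0.30925089  0.00095642 -0.95098001] 3.1083
0.45 [0.57900054 0.26959522 0.52057304] [-3.09128071e-01  8.99231778e-04 -9.51019993e-01] 5.075
```

View pics/w0.png

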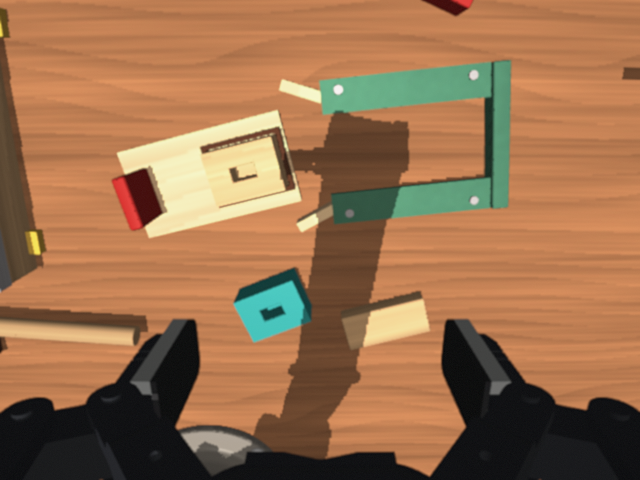

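View pics/w1.png

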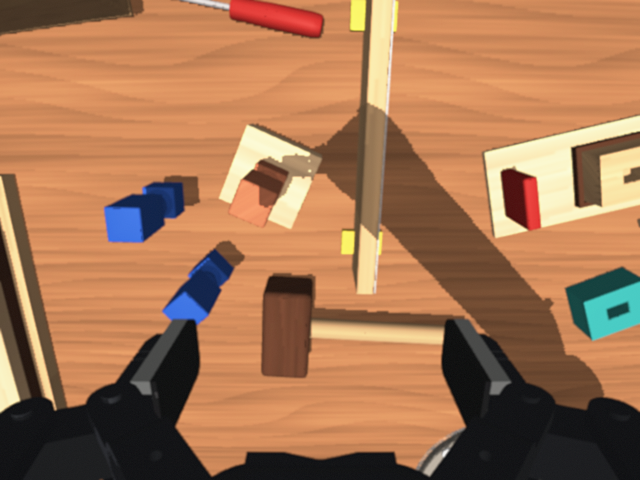

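In w0 the tray corners are at (118,153), (279,111), (300,199), (150,238), and the jig's rails are at (321..491, 62..222). In w1 the rest's top corners are at (248,125), (322,156), (291,229), (219,199), the leg is at (257,195), and the fence's top end is at (367,294).

Run:
```python
from h import *
L=lambda i:(lambda f:(f["im"],f["d"],(f["K"],f["D"],f["R"],f["t"])))(np.load(f"w{i}.npz"))
def rect(n,C,uv,z):
    w=ray(C,uv,z)[:,:2]; 
    (c,s,a)=cv2.minAreaRect(w.astype(np.float32)); e=np.diff(np.r_[w,w[:1]],axis=0)
    print(n,"mean",np.round(w.mean(0),4),"sides",np.round(np.hypot(*e.T),4),"edge angs",np.round(np.degrees(np.arctan2(e[:,1],e[:,0])),1))
    return w
im,d,C=L(0)
rect("tray",C,[(118,153),(279,111),(300,199),(150,238)],.01)
rect("stop outer/rail outer",C,[(321,82),(334,222)],.022)
rect("stop",C,[(510,61),(508,207)],.030)
def masked(n,im,d,C,m,z,ztol,roi,zb):
    P=cloud(C,d); u0,v0,u1,v1=roi; k=np.zeros(m.shape,bool); k[v0:v1,u0:u1]=1
    m=(m&k&(abs(P[...,2]-z)<ztol)).astype(np.uint8); m=cv2.morphologyEx(m,cv2.MORPH_OPEN,np.ones((3,3)))
    uv=np.argwhere(m)[:,::-1]; w=ray(C,uv,zb)[:,:2]; r=cv2.minAreaRect(w.astype(np.float32))
    print(n,len(uv),np.round(r[0],4),np.round(r[1],4),round(r[2],2),"med z",np.round(np.median(P[m>0][:,2]),4)); return w
def hs(im):
    h=cv2.cvtColor(im,cv2.COLOR_BGR2HSV).astype(int); return h[...,0],h[...,1],h[...,2]
H,S,V=hs(im); A=np.ones_like(H,bool)
w=masked("rails",im,d,C,(H>50)&(H<85)&(S>60),.022,.006,(315,55,490,225),.022)
for sgn in(1,-1):
    u=w[(w[:,1]-w[:,1].mean())*1>0] if sgn>0 else w[(w[:,1]-w[:,1].mean())<0]
    r=cv2.minAreaRect(u.astype(np.float32)); print(" rail",np.round(r[0],4),np.round(r[1],4),round(r[2],2))
masked("backstop",im,d,C,(H>50)&(H<85)&(S>60),.030,.005,(488,50,520,215),.030)
masked("block",im,d,C,(S<200),.055,.006,(195,125,300,215),.055)
masked("handletop",im,d,C,((H<8)|(H>172))&(S>150),.076,.006,(100,160,170,240),.076)
im,d,C=L(1); H,S,V=hs(im)
rect("rest",C,[(248,125),(322,156),(291,229),(219,199)],.04)
masked("legtop",im,d,C,S>0,.165,.006,(220,150,300,235),.165)
masked("legtop2",im,d,C,S>0,.165,.010,(220,150,300,235),.165)
w=masked("fence",im,d,C,S>0,.080,.007,(340,0,410,300),.08); print(w[:,1].min(),w[:,0].min())
masked("handletop",im,d,C,((H<8)|(H>172))&(S>150),.076,.006,(495,160,560,240),.076)
z=2
a=cv2.resize(L(1)[0][110:240,200:340],None,fx=4,fy=4,interpolation=cv2.INTER_CUBIC)
b=cv2.resize(L(0)[0][100:245,105:310],None,fx=3.5,fy=3.5,interpolation=cv2.INTER_CUBIC)
cv2.imwrite("pics/legcrop.png",a)
```

```text
tray mean [ 0.4937 -0.0369] sides [0.2006 0.1064 0.1983 0.1101] edge angs [ -76.4 -167.6  104.7   13.6]
stop outer/rail outer mean [ 0.5206 -0.1787] sides [0.1618 0.1618] edge angs [-174.4    5.6]
stop mean [ 0.5423 -0.385 ] sides [0.1636 0.1636] edge angs [-173.5    6.5]
rails 9934 [ 0.5307 -0.2717] [0.1652 0.1888] 6.3 med z 0.0235
 rail [ 0.5262 -0.2289] [0.1649 0.1027] 6.24
 rail [ 0.5352 -0.3144] [0.165  0.1035] 6.08
backstop 2541 [ 0.5422 -0.3742] [0.1633 0.021 ] 5.95 med z 0.0303
block 3704 [ 0.5063 -0.0848] [0.0607 0.0815] 13.72 med z 0.0556
handletop 829 [0.4762 0.0378] [0.0593 0.0182] 13.28 med z 0.0762
rest mean [0.4972 0.3273] sides [0.0882 0.0928 0.0903 0.0912] edge angs [-112.7  156.8   66.3  -24.6]
legtop 1553 [0.4976 0.3279] [0.034  0.0351] 65.51 med z 0.1655
legtop2 1594 [0.4981 0.3277] [0.034  0.0361] 65.51 med z 0.1655
fence 6298 [0.5218 0.2152] [0.0228 0.3007] 88.67 med z 0.0804
0.20046469712615148 0.371419410585877
handletop 763 [0.4763 0.0421] [0.0604 0.0162] 13.85 med z 0.076
```

View pics/legcrop.png

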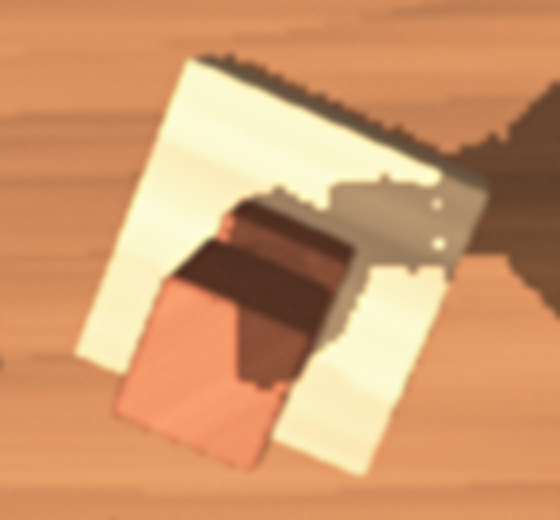

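Tray and jig poses agree across the views to about 3 mm. The handle is at about (0.476, 0.040) with heading −76.5°. Home is at about (0.522, −0.188) with heading −83.9°. Now I grasp the handle, align the tray with the jig and slide it in.

```bash
cat >> h.py <<'E'
from scipy.spatial.transform import Rotation
def q(deg):  # tool down, jaw axis (tool y) along heading deg
    a=np.radians(deg); y=np.array([np.cos(a),np.sin(a),0]); z=np.array([0,0,-1.]); x=np.cross(y,z)
    o=Rotation.from_matrix(np.c_[x,y,z]).as_quat(); return [o[3],o[0],o[1],o[2]]
JA=-83.9; U=np.array([np.cos(np.radians(JA)),np.sin(np.radians(JA))]); HOME=np.array([.5222,-.188])
def st(n=""):
    s=env.get_state(); print(n,round(s["time"],2),np.round(s["tcp_pos"],4),"F",np.round(s["force"],1),"op",round(s["opening"],4)); return s
E
python3 - <<'E'
from h import *
f=np.load("w1.npz"); C=(f["K"],f["D"],f["R"],f["t"]); P=cloud(C,f["d"]); h=cv2.cvtColor(f["im"],cv2.COLOR_BGR2HSV)
b=(h[...,0]>105)&(h[...,0]<130)&(h[...,1]>120)&(P[...,2]>.03)
n,l,s,c=cv2.connectedComponentsWithStats(b.astype(np.uint8))
for i in range(1,n):
    if s[i,4]>100: m=P[l==i]; t=m[m[:,2]>m[:,2].max()-.02]; print("blue",np.round(t.mean(0),3),m[:,2].max(), np.round(t.min(0),3),np.round(t.max(0),3))
H=np.array([.476,.040]); z=.055+.054
env.reach([*H,.25],q(-76.5)); env.grip(.06,30)
print(env.movel([*H,z],.15,stop_force=15)); st("down")
env.grip(.0,40); st("gripped")
print(env.movel([*(HOME-.275*U),z],.08,rot=q(JA),stop_force=30)); st("aligned")
env.dwell(.2)
for n in("wrist",):
    C=cal(n); im,d=camera(n); cv2.imwrite("pics/align.png",im)
E
```

```text
blue [0.579 0.27  0.521] 0.5205730393473333 [0.579 0.27  0.521] [0.579 0.27  0.521]
blue [0.579 0.27  0.521] 0.5205730393473333 [0.579 0.27  0.521] [0.579 0.27  0.521]
False
down 7.71 [0.4765 0.0402 0.1097] F [-0.4  0.  -0.4] op 0.0599
gripped 8.18 [0.4764 0.0399 0.1096] F [-0.8 -1.3  6.2] op 0.0153
False
aligned 8.93 [0.4935 0.0851 0.1096] F [-0.2 -2.3  5.9] op 0.0156
```

View pics/align.png

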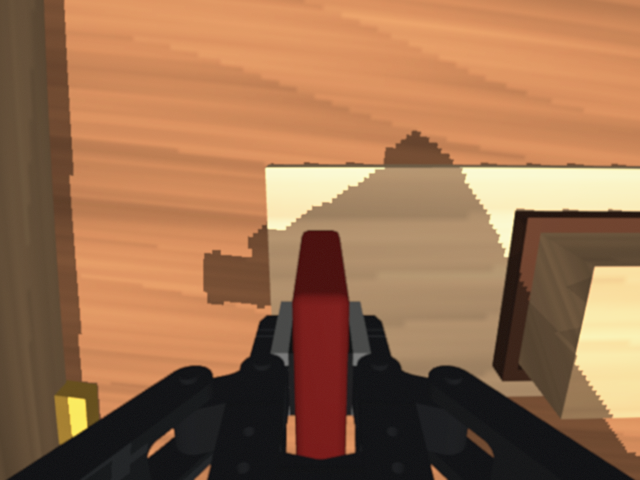

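The handle is squarely gripped at (322,350), and the tray's edges run parallel to the tool axes. Sliding it in.

Run:
```python
from h import *
z=.109
for s in(-.18,-.12,-.06,-.015):
    r=env.movel([*(HOME+s*U),z],.07,stop_force=25); st((s,r))
    if r: break
else:
    r=env.movel([*(HOME+.012*U),z],.02,stop_force=15); x=st(("home",r))
    print("s,lat",(x["tcp_pos"][:2]-HOME)@U,(x["tcp_pos"][:2]-HOME)@[-U[1],U[0]])
C=cal("scene"); im,d=camera("scene"); cv2.imwrite("pics/home.png",cv2.resize(im[190:370,130:330],None,fx=4,fy=3.33,interpolation=cv2.INTER_CUBIC))
```

```text
(-0.18, False) 10.69 [ 0.5036 -0.0077  0.1096] F [-0.3  3.8  5. ] op 0.0156
(-0.12, False) 11.7 [ 0.5102 -0.0677  0.1096] F [-0.3  4.2  4.8] op 0.0151
(-0.06, False) 12.71 [ 0.5165 -0.1273  0.1096] F [1.3 3.5 6. ] op 0.0155
(-0.015, False) 13.5 [ 0.5213 -0.1724  0.1096] F [-0.8  1.4  5.1] op 0.0155
('home', True) 14.5 [ 0.5237 -0.1897  0.1096] F [0.  0.8 4.2] op 0.0154
s,lat 0.0018941818770311237 0.0013305659610802665
```

View pics/home.png

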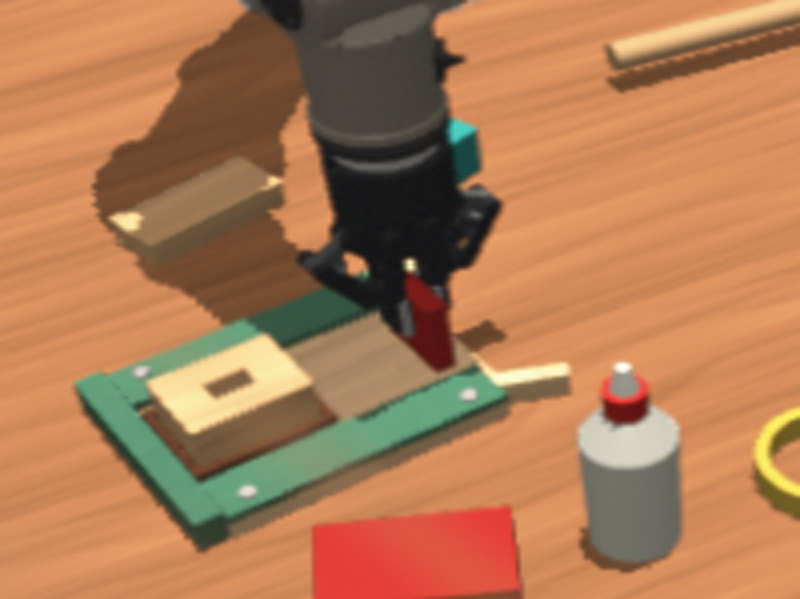

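The tray stopped on contact within 2 mm of the predicted home. The picture shows it inside the rails with the block up near the stop. Next: release, measure tray and mortise from above, and check the blue legs' clearance.

Run:
```python
from h import *
f=np.load("w1.npz"); C=(f["K"],f["D"],f["R"],f["t"])
print("blue tops @.15",np.round(ray(C,[(107,236),(114,204),(150,208),(143,240),(165,303),(180,272),(217,288),(197,321)],.15)[:,:2],3))
env.grip(.06); st("open")
p=env.get_state()["tcp_pos"]; env.movel([p[0],p[1],.2],.15)
env.reach([.47,-.31,.40],q(JA)); env.dwell(.3)
C=cal("wrist"); im,d=camera("wrist"); P=cloud(C,d); np.savez("w2.npz",im=im,d=d,K=C[0],D=C[1],R=C[2],t=C[3])
cv2.imwrite("pics/w2.png",im)
print("cam",-C[2].T@C[3]); st()
```

```text
blue tops @.15 [[0.463 0.467]
 [0.493 0.456]
 [0.489 0.424]
 [0.459 0.434]
 [0.395 0.421]
 [0.427 0.403]
 [0.411 0.369]
 [0.375 0.391]]
open 15.04 [ 0.5234 -0.1897  0.1091] F [-0.1  0.3  0.8] op 0.0602
cam [ 0.54853476 -0.30064867  0.46953507]
 17.1 [ 0.4702 -0.3095  0.3993] F [0.6 0.2 0. ] op 0.0595
```

View pics/w2.png

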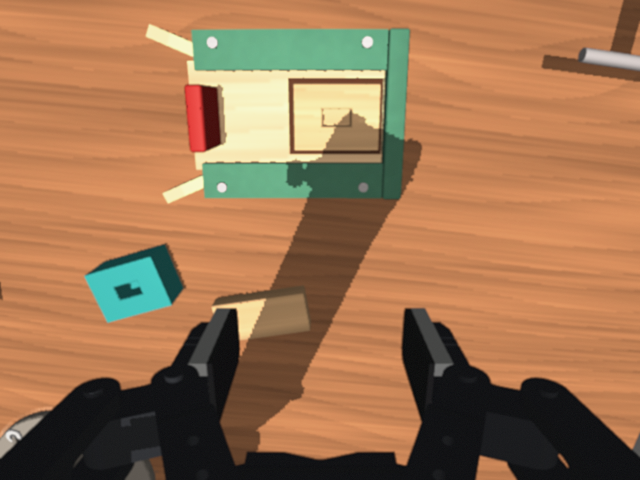

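The tray is home against the stop at (386,115), with the block between the cleats at (291–381, 80–152) and the mortise at (336,117). Now I measure it, then grasp and lift the leg.

Run:
```python
from h import *
f=np.load("w2.npz"); im,d=f["im"],f["d"]; C=(f["K"],f["D"],f["R"],f["t"]); P=cloud(C,d)
V=np.array([-U[1],U[0]])
fr=lambda w:np.round(np.array([(w-HOME)@U,(w-HOME)@V]).T,4)
b=ray(C,[(291,80),(381,80),(381,152),(291,152)],.055)[:,:2]; m=ray(C,[(322,108),(351,108),(351,126),(322,126)],.055)[:,:2]
print("block",b.mean(0),fr(b.mean(0)),fr(b).tolist()); print("mort",m.mean(0),fr(m.mean(0)))
k=np.zeros(d.shape,bool);k[70:160,280:390]=1
w=ray(C,np.argwhere(k&(abs(P[...,2]-.055)<.006))[:,::-1],.055)[:,:2]; r=cv2.minAreaRect(w.astype(np.float32)); print("depth block",r,fr(np.array(r[0])), np.median(P[k&(P[...,2]>.05)][:,2]))
h=cv2.cvtColor(im,cv2.COLOR_BGR2HSV); k=((h[...,0]<8)|(h[...,0]>172))&(h[...,1]>150)&(abs(P[...,2]-.076)<.005); k[:, :170]=0;k[:,240:]=0;k[170:]=0
w=ray(C,np.argwhere(k)[:,::-1],.076)[:,:2]; r=cv2.minAreaRect(w.astype(np.float32)); print("handle",r,fr(np.array(r[0])))
L=np.array([.4977,.3278]); A=-114.5
env.movel([.47,-.31,.43],.2)
env.reach([*L,.34],q(A)); env.grip(.085,30); st()
print(env.movel([*L,.135+.054],.12,stop_force=12)); st("at leg")
env.grip(0.,60); st("gripped")
print(env.movel([*L,.135+.054+.14],.1)); env.dwell(.3); st("lifted")
for n in("scene","side"):
    C=cal(n); i,d=camera(n); np.savez(n+"1.npz",im=i,d=d)
    c=proj(C,[*L,.165])[0].astype(int); print(n,c); a=i[c[1]-60:c[1]+60,c[0]-60:c[0]+60]
    a=cv2.resize(a,(400,400),interpolation=cv2.INTER_CUBIC); o=a if n=="scene" else np.hstack([o,a])
cv2.imwrite("pics/lift.png",o)
```

```text
block [ 0.5374037  -0.31596013] [0.1289 0.0015] [[0.087, 0.0342], [0.1699, 0.0344], [0.1727, -0.0312], [0.0858, -0.0314]]
mort [ 0.53718636 -0.3164465 ] [0.1293 0.0013]
depth block ((0.5366901159286499, -0.31641608476638794), (0.05948222056031227, 0.07991364598274231), 7.0053815841674805) [0.1292 0.0008] 0.05557512624967698
handle ((0.5231772065162659, -0.19034238159656525), (0.05760299414396286, 0.01699955016374588), 6.504205226898193) [0.0024 0.0007]
 20.07 [0.4978 0.3276 0.34  ] F [ 1.   0.3 -0.1] op 0.0846
False
at leg 21.48 [0.4981 0.3281 0.1898] F [-1.   0.3 -0.6] op 0.0853
gripped 22.01 [0.4979 0.328  0.1894] F [-1.   1.   3.1] op 0.0332
False
lifted 23.86 [0.4977 0.3277 0.3288] F [ 0.2  0.8 -1.6] op 0.0335
scene [398 176]
side [253 278]
```

View pics/lift.png

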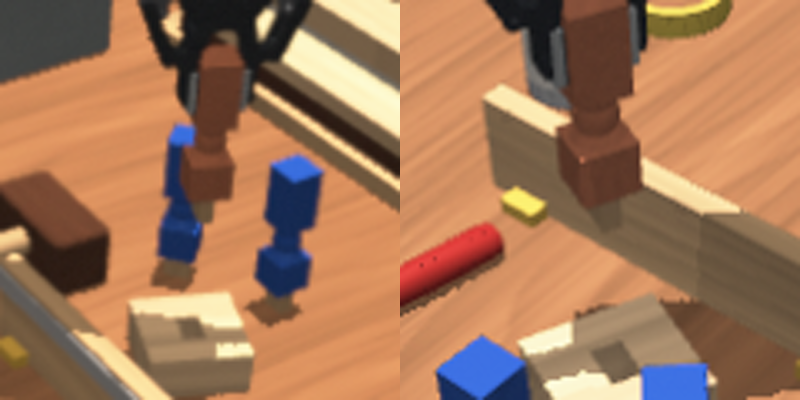

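The leg is lifted clear. Its pale tenon is at crop (203,210) and (606,215), and the empty slot is visible in the rest. I settle which way the tenon's long side lies with a rectified, top-down view of the slot plus hypothesis outlines on the tenon.

Run:
```python
from h import *
L=np.array([.4977,.3278]); rows=[]
def c(a,deg,w,h,z):
    t=np.radians(deg); u=np.array([np.cos(t),np.sin(t)]); v=np.array([-u[1],u[0]])
    return np.array([[*(a+sx*w/2*u+sy*h/2*v),z] for sx,sy in((-1,-1),(1,-1),(1,1),(-1,1))])
for n in("scene","side"):
    C=cal(n); im=np.load(n+"1.npz")["im"]
    S=cv2.getPerspectiveTransform(proj(C,c(L,65.5,.09,.09,.04)).astype(np.float32),np.float32([[0,0],[300,0],[300,300],[0,300]]))
    R=cv2.warpPerspective(im,S,(300,300),flags=cv2.INTER_CUBIC)
    ce=proj(C,[*L,.165])[0]; o=np.round(ce).astype(int)-18; k=300/36
    T=cv2.resize(im[o[1]:o[1]+36,o[0]:o[0]+36],(300,300),interpolation=cv2.INTER_CUBIC)
    for deg,col in((65.5,(0,255,255)),(-24.5,(255,255,0))):
        for p in proj(C,c(L,deg,.024,.012,.155)): cv2.circle(T,tuple(int(x) for x in (p-o+.5)*k),3,col,-1)
    rows.append(np.hstack([R,T]))
    g=cv2.cvtColor(R,cv2.COLOR_BGR2GRAY).astype(int)
    print(n,"ends along 65.5:",g[140:160,102:112].mean(),g[140:160,188:198].mean()," ends along -24.5:",g[102:112,140:160].mean(),g[188:198,140:160].mean(),"centre",g[140:160,140:160].mean())
cv2.imwrite("pics/rect.png",np.vstack(rows))
```

```text
scene ends along 65.5: 139.58 189.585  ends along -24.5: 96.535 176.68 centre 95.8275
side ends along 65.5: 148.13 149.98  ends along -24.5: 95.59 102.91 centre 103.0375
```

View pics/rect.png

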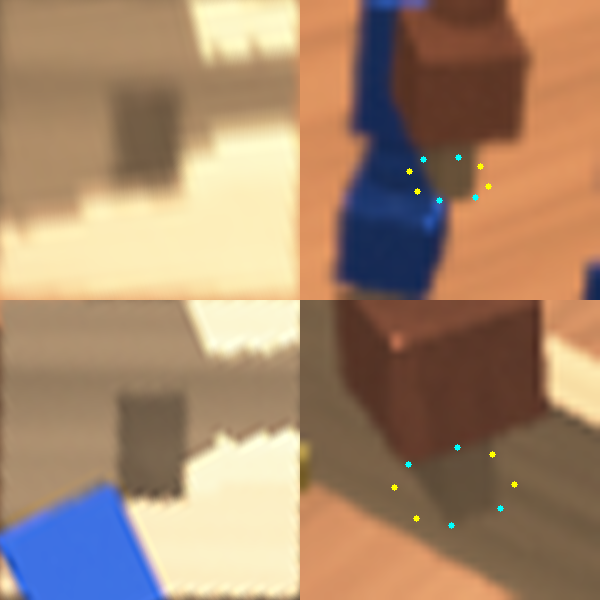

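The slot's long side, 31 of 90 mm, lies along −24.5°, and the tenon fits the cyan outline for that heading. So the leg's x axis is at −24.5° and must turn about −59° to match the mortise. Carrying it over the fence now.

Run:
```python
from h import *
M=np.array([.5372,-.3163]); A=-114.5-59.3
C=cal("scene"); print("glue tip",ray(C,[(287,302)],.165))
env.movel([.500,.06,.329],.12); st("over fence")
try: env.movel([*M,.329],.12,rot=q(A))
except env.PlanningError as e:
    print(e); env.reach([*M,.329],q(A))
st("above"); env.movel([*M,.275],.06); env.dwell(.5); s=st("tip~100mm")
from scipy.spatial.transform import Rotation as Ro
print(s["qpos"])
for n in("scene","side","wrist"):
    C=cal(n); im,d=camera(n); np.savez(n+"3.npz",im=im,d=d,K=C[0],D=C[1],R=C[2],t=C[3])
    P=cloud(C,d); h=cv2.cvtColor(im,cv2.COLOR_BGR2HSV)
    near=(np.hypot(P[...,0]-M[0],P[...,1]-M[1])<.04)
    for lo,hi,nm in((.125,.160,"sq36"),(.045,.065,"block")):
        q_=P[near&(P[...,2]>lo)&(P[...,2]<hi)]
        if len(q_)>20: print(n,nm,len(q_),np.round(q_.mean(0),4),np.round(q_.min(0),4),np.round(q_.max(0),4))
```

```text
glue tip [[ 0.74757087 -0.15674012  0.165     ]]
over fence 26.34 [0.5    0.0605 0.329 ] F [ 0.6 -1.  -1.6] op 0.0334
above 29.64 [ 0.5373 -0.316   0.3291] F [ 0.1  0.6 -0.1] op 0.0334
tip~100mm 31.19 [ 0.5372 -0.3163  0.275 ] F [-0.5  0.5 -1.2] op 0.0334
[ 0.2087543   0.4294713   0.29859236  1.73076292 -0.14579747  1.00304043
 -2.4728826 ]
scene sq36 255 [ 0.5522 -0.3194  0.145 ] [ 0.5232 -0.3376  0.1252] [ 0.5634 -0.2963  0.16  ]
scene block 585 [ 0.5413 -0.3168  0.054 ] [ 0.5053 -0.3558  0.045 ] [ 0.5731 -0.2783  0.0606]
side sq36 183 [ 0.5317 -0.3031  0.1442] [ 0.5159 -0.3366  0.1257] [ 0.5553 -0.29    0.16  ]
side block 293 [ 0.5364 -0.3145  0.0542] [ 0.5049 -0.3545  0.045 ] [ 0.5687 -0.2766  0.0602]
wrist sq36 1435 [ 0.5385 -0.3331  0.1465] [ 0.5193 -0.3353  0.1275] [ 0.5561 -0.3175  0.16  ]
wrist block 4571 [ 0.5388 -0.3322  0.0556] [ 0.5044 -0.3562  0.045 ] [ 0.5691 -0.285   0.0582]
```

The leg crossed the fence and now hangs about 45 mm above the mortise. I fit the square section's centre and tilt from depth before the final lowering.

```bash
cat > fit.py <<'E'
from h import *
from scipy.optimize import least_squares
def pts(names,z0,z1,M,r=.035,suf="3"):
    o=[]
    for n in names:
        f=np.load(n+suf+".npz"); P=cloud((f["K"],f["D"],f["R"],f["t"]),f["d"])
        h=cv2.cvtColor(f["im"],cv2.COLOR_BGR2HSV); red=((h[...,0]<14)|(h[...,0]>174))&(h[...,1]>90)
        o.append(P[red&(f["d"]>0)&(np.hypot(P[...,0]-M[0],P[...,1]-M[1])<r)&(P[...,2]>z0)&(P[...,2]<z1)])
    return np.vstack(o)
def fit(p,M,half):
    def res(x):
        c,s=np.cos(x[2]),np.sin(x[2]); d=p[:,:2]-x[:2]
        return np.maximum(abs(d@[c,s]),abs(d@[-s,c]))-half
    r=least_squares(res,[*M,np.radians(JA)],loss="soft_l1",f_scale=.001)
    return np.round([r.x[0],r.x[1],np.degrees(r.x[2])],4),len(p),round(np.median(abs(res(r.x))),4)
E
python3 - <<'E'
from fit import *
M=np.array([.5372,-.3163])
for nm in(["scene"],["side"],["wrist"],["scene","side"],["scene","side","wrist"]):
    p=pts(nm,.130,.156,M); p2=pts(nm,.180,.215,M)
    print(nm,"sq36",fit(p,M,.018) if len(p)>30 else len(p),"sq34",fit(p2,M,.017) if len(p2)>30 else len(p2))
p=pts(["scene","side","wrist"],.09,.18,M); print(np.histogram(p[:,2],bins=np.arange(.09,.18,.005)))
E
```

```text
['scene'] sq36 (array([  0.5387,  -0.317 , -83.1779]), 171, np.float64(0.0009)) sq34 (array([  0.5383,  -0.3171, -83.3839]), 106, np.float64(0.0008))
['side'] sq36 (array([  0.5375,  -0.3159, -83.4505]), 143, np.float64(0.0014)) sq34 (array([  0.5396,  -0.3174, -83.4664]), 128, np.float64(0.0017))
['wrist'] sq36 (array([  0.5372,  -0.3153, -83.7678]), 1047, np.float64(0.0001)) sq34 (array([  0.5377,  -0.3154, -83.6075]), 2183, np.float64(0.0002))
['scene', 'side'] sq36 (array([  0.5383,  -0.3165, -83.6265]), 314, np.float64(0.0012)) sq34 (array([  0.5385,  -0.3173, -83.5959]), 234, np.float64(0.0013))
['scene', 'side', 'wrist'] sq36 (array([  0.538 ,  -0.3153, -83.8288]), 1361, np.float64(0.0002)) sq34 (array([  0.538 ,  -0.3154, -83.7038]), 2417, np.float64(0.0002))
(array([   0,    0,    4,   16,    1,    3,    6,   97,  228,  242,  262,
        276,  281,  454, 1705,  285,   38]), array([0.09 , 0.095, 0.1  , 0.105, 0.11 , 0.115, 0.12 , 0.125, 0.13 ,
       0.135, 0.14 , 0.145, 0.15 , 0.155, 0.16 , 0.165, 0.17 , 0.175]))
```

The leg is centred within about 1 mm of the mortise, upright, at −83.7°, with its shoulder at about 126 mm as expected. Lowering to about 11 mm above the mouth.

Run:
```python
from fit import *
M=np.array([.5372,-.3163])
print(env.movel([*M,.241],.03,stop_force=6)); env.dwell(.6); s=st("final"); print(abs(np.array(s["joint_velocities"])).max())
o=[]
for n in("scene","side","wrist"):
    C=cal(n); im,d=camera(n); np.savez(n+"4.npz",im=im,d=d,K=C[0],D=C[1],R=C[2],t=C[3])
    c=np.round(proj(C,[*M,.08])[0]).astype(int); h=45 if n!="wrist" else 100
    v=max(c[1]-h,0);u=max(c[0]-h,0); o.append(cv2.resize(im[v:v+2*h,u:u+2*h],(266,266),interpolation=cv2.INTER_CUBIC))
    p=pts([n],.097,.12,M,suf="4"); print(n,fit(p,M,.018) if len(p)>30 else len(p))
    P=cloud(C,d); hh=cv2.cvtColor(im,cv2.COLOR_BGR2HSV)
    if n!="wrist":
        k=((hh[...,0]<8)|(hh[...,0]>172))&(hh[...,1]>150)&(abs(P[...,2]-.074)<.006)&(np.hypot(P[...,0]-.523,P[...,1]+.19)<.05)
        if k.sum()>10: print("handle",cv2.minAreaRect(P[k][:,:2].astype(np.float32)))
p=pts(["scene","side","wrist"],.075,.12,M,suf="4"); print("section low z",np.percentile(p[:,2],[1,3]))
cv2.imwrite("pics/final.png",np.hstack(o))
```

```text
False
final 33.23 [ 0.5372 -0.3163  0.241 ] F [-0.3 -0.7 -1.4] op 0.0337
0.0032787361704531694
scene (array([  0.5387,  -0.3164, -83.0477]), 134, np.float64(0.0007))
handle ((0.5277419686317444, -0.19059500098228455), (0.06383318454027176, 0.016850613057613373), 5.694610595703125)
side (array([  0.5378,  -0.3158, -84.671 ]), 121, np.float64(0.0014))
handle ((0.5219895243644714, -0.18690654635429382), (0.057845596224069595, 0.020352115854620934), 4.8291497230529785)
wrist (array([  0.5357,  -0.3155, -83.7929]), 922, np.float64(0.0001))
section low z [0.09328183 0.09467004]
```

View pics/final.png

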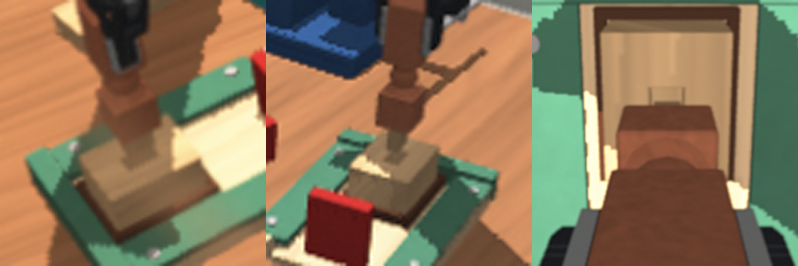

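The leg hangs over the mortise with its tenon above the mouth in both fixed views. In the wrist view it is lined up with the slot at (668,95). The shoulder is at about 92 mm, which puts the tenon's end about 11 mm above the mouth. Nothing touches, so I hand in.

Run:
```python
from h import *
st(); job.job_done()
```

```text
33.38 [ 0.5372 -0.3163  0.241 ] F [ 0.1  0.3 -1.1] op 0.0334
the job is handed in; nothing more can be done
```

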